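Load a plate under the spring clip of a grinding nest

TASK

Hold the spring clip's press pad down with one fingertip so that its nose lifts, and, keeping it held, push the steel plate along its track with the other fingertip, under the nose, until the plate is fully home against the end stop. Then let go so the clip springs back onto the plate, and move clear. Only press and push: do not lift the plate, and leave the two steel blocks and the brush beside the nest alone.

Things in the scene. Friction and masses are not known exactly. Their poses are not given: they have to be found in the camera images.
- nest: Fixed grey nest. Origin: on the bench under the track's middle; +x along the track towards the end stop, +y left, z up. Bed 260 x 100 mm, top 30 mm above the bench. Guide rails 6 mm high, inner faces at y = -31.5 and 31.5 mm. End stop's face at x = 100 mm, 18 mm high. Clip hinge along x at y = -45 mm, 52 mm above the bench; its posts (60 mm high) at x = -109 and 112 mm.
- plate: Loose bright flat steel plate 80 mm (x) by 60 mm (y) by 14 mm thick, about 0.45 kg, lying on the bed between the rails, short of the clip's nose. Origin: centre of its underside (30 mm above the bench when on the bed). It starts with its x axis along the track. Home (front edge against the stop) its origin is at nest x = 60 mm.
- clip (a joint): Sprung steel rocker clip, rad: 0 at rest, grows as the press pad goes down, 0.60 at its hard stop; pad on the nest's -y side, nose over the track. At 0 the nose blocks the plate; above about 0.26 it clears the plate. Resting on the plate it reads about 0.2 to 0.24. About 4 to 8 N on the pad holds it at 0.4 to 0.5; let go, it springs shut. It works equally wherever along the pad it is pressed.
- press_pad (a point): Middle of the top of the press pad, a flat strip 135 mm long (nest x -102 to 32 mm), 36 mm wide. At rest its middle is at nest y -79 mm, 50 mm above the bench, outer (-y) edge 57 mm (slope 0.4 rad). At 0.40 rad it is level, 37 mm above the bench, y -57 to -93 mm: a fingertip at that height clears the bed by 7 mm and meets the plate's rear edge. A fingertip can slide along it.
- nose (a point): Middle of the near lower edge of the clip's square foot, moving with the clip. The foot is 24 mm long (nest x 58 to 82 mm) and 10 mm wide; at rest this point is at nest x = 58, y = -7 mm, 36 mm above the bench (6 mm above the bed).
- stop_face (a point): Middle of the end stop's near face, nest x = 100 mm, y = 0, 36 mm above the bench.
- step_block: Loose bystander: L-stepped steel block 70 x 45 mm, 45 mm high, left of the nest (nest +y side). Origin: centre of its underside.
- drilled_block: Loose bystander: upright steel block 40 x 45 mm, 65 mm high, with dark bores, right of the nest (nest -y side). Origin: centre of its underside.
- brush: Loose bystander: bench brush lying beyond the end stop. Origin: centre of its underside.
Not all that is in view belongs to the job. Several things have the shape of the plate; the one meant has the colours described above.

How it is judged:
By the outcome, as a careful person would: the job done as asked, in the order asked, and still so for the second after the job is handed in, with the robot touching nothing.
It also fails if it takes over 48 s, if anything falls off the work surface, if the arm or the gripper's body presses on something with over 40 N, if the wrist force passes 120 N, or if a joint passes its speed limit or range.

ROBOT

A 6-joint arm with a two-finger parallel gripper is mounted at the origin on the work surface. World frame = base frame: x ahead of the robot, y to its left, z up, the work surface at z = 0. Lengths are in mm, angles in degrees, forces in N, time in s.
With the tool pointing down it reaches from about 300 to 775 mm from the base axis. Payload 14.6 kg.
Tool frame: the origin (TCP) lies at the very end of the fingers, on their centre line; the grasp point (between the pads) lies 19 mm behind it; z points along the fingers, x is the direction in which the jaws open and shut, and the axes are right-handed (so a half turn about z gives the same grasp; the last joint's range is limited). The gripper opens to 85 mm and grips with 20 to 120 N. Pads are 22 mm wide; open, the fingers measure 114 mm over their backs; the gripper's body (76 mm by 85 mm) begins 54 mm behind the grasp point. The pads swing forward as they close: fully open they stand 13 mm farther back than shut.
Start: joints at [-75.55, 17.183, 87.147, -0, 75.671, -3.816], TCP at [172.378, -522.279, 206.181] pointing down, gripper open.
Joint ranges: [-173.82, 173.82], [-45.26, 126.66], [13.44, 144.39], [-59.66, 239.66], [0, 175.72], [-146.38, 146.38]. Speed limits (degrees/s): [127.2, 127.2, 147.25, 180, 180, 180].

INTERFACE

Orientations are given as a 3x3 rotation matrix whose columns are the frame's x, y, z axes.
In Python, from workcell import env, viewer gives the robot as it stands.
- The arm moves only by the tool move_arm, never from a script. Its argument "increments" is a list that holds one entry, the list of rows, each a list of 5 numbers: the shift along the tool's x, y, z in mm, then the turn about the tool's z in degrees, then the closure, from 0 (fully open) to 1 (shut). A call has 1 to 20 rows; each row is the pose to reach, as a shift and turn from the pose commanded when the call began, along the tool's axes at that moment; what a row does not reach only later rows make up. A row lasts 1/10 s, in which the tool goes at most 50 mm and 8.59 degrees, less where a joint would pass 70% of its speed; a pose out of reach is approached as far as the arm can. A call with a gripper value outside its range is refused whole. The fingers move at their own pace and stop on an object; "grip_force" is the grip in N (left out, the last holds). Time passes only in rows, so rows that repeat a pose let the fingers close. It gives the time, the measured TCP pose, the force and the opening at its end, in the units of the state.
- env.observe(): the state, without advancing time (a new reading comes with each control period).
- viewer.capture(name): name is "scene" or "top" or "wrist"; returns (picture, depth): 400x640x3 uint8, blue, green, red; 400x640 float32, mm along the optical axis (not along the pixel's ray), 0 where there is no reading.
- viewer.get_calibration(name): a dict with "fx", "fy", "cx", "cy" (pixels), "rvec" (rotation vector, rad) and "tvec" (3), from world to camera coordinates, as OpenCV has them. Camera axes: x right, y down, z forward; pixel columns grow to the right and rows downward; lengths in mm; the calibration is good to about 2 mm. The wrist camera is an equidistant fisheye: a pixel r from the principal point sees the ray r / f radians off the axis. A picture is of the moment at which its call begins: read the wrist's pose just before it. get_calibration takes no time and is no camera call; for the wrist camera it gives the pose at the moment of the call.
- env.finish_job(): hands the job in, once; it reports no verdict.
The state is a dict: "clock": time; "joints": joint angles; "dq": joint speeds; "effort": joint torques, N m; "tool_pos": TCP position; "eef_rot": TCP orientation; "ft_force": force on the tool from outside, world axes, zero at the start; "moment": the same for the moment, N m; "gripper_width": finger opening in mm.
Only numpy, scipy, OpenCV 4.12 (cv2) and the standard library are available. Lean on these libraries where they do the work, as an engineer would, in place of code of your own. Each camera call takes 0.05 s, during which the arm holds its last target. There are 200 camera calls.

## Working session

There is one attempt and no reset: what is moved stays moved. The work goes in short steps, Python scripts to look and compute and a tool call to move; the robot and the scene stay as the last step left them, time stands still between calls to the robot, and variables do not carry over. Pictures are saved under pics/ and viewed, about 8 in all and at most 12, crops included, and the job is handed in when it is done.

Besides the shell and the picture viewer there is one more tool, called after ">>>" by a JSON object that holds its "api" and its "payload". move_arm: Moves the arm, as the interface text tells. Its arguments: {"type":"object","properties":{"increments":{"type":"array"},"grip_force":{"type":"number"}},"required":["increments"]}

```bash
ls; mkdir -p pics; python3 - <<'E'
from workcell import env, viewer
import cv2,numpy as np
for n in ("scene","top"):
    p,d=viewer.capture(n); cv2.imwrite(f"pics/{n}0.png",p); np.save(f"pics/{n}0.npy",d)
    c=viewer.get_calibration(n); print(n,c, (-cv2.Rodrigues(np.array(c["rvec"],float))[0].T@np.array(c["tvec"],float).reshape(3)))
print(env.observe())
E
```

```text
pics
scene {'fx': 415.09888699087435, 'fy': 415.09888699087435, 'cx': 318.59062092991115, 'cy': 198.18301848809753, 'rvec': array([ 2.12541586,  0.8828205 , -0.39729599]), 'tvec': array([-439.86923843, -212.38069605, 1067.79795973])} [ 980.53195844 -370.61041621  529.13891149]
top {'fx': 520.3063339070017, 'fy': 520.3063339070017, 'cx': 330.61483796322926, 'cy': 197.8184862752281, 'rvec': array([ 2.15333966, -2.17242698,  0.20768386]), 'tvec': array([ 11.73539049, 582.2478931 , 859.34327929])} [448.14577389  45.15846131 935.27925177]
{'clock': 0.1, 'joints': array([-7.55514212e+01,  1.72121185e+01,  8.71780845e+01,  1.30870575e-03,
        7.56717427e+01, -3.81533865e+00]), 'dq': array([-0.03391945, -0.03122123, -0.05218186, -0.09826197,  0.0659096 ,
       -0.00176383]), 'effort': array([ 1.42163091e-03, -5.44377029e+01, -3.62370229e+01, -7.43849569e-05,
        3.04750611e-03, -2.32252250e-05]), 'tool_pos': array([ 172.31212902, -522.04612329,  205.67129964]), 'eef_rot': array([[ 3.13388971e-01, -9.49624816e-01, -2.48329720e-04],
       [-9.49624237e-01, -3.13389055e-01,  1.05248361e-03],
       [-1.07728837e-03, -9.40168329e-05, -9.99999415e-01]]), 'ft_force': array([-0.67907804, -0.11091898, -0.56999532]), 'moment': array([ 0.03831936,  0.00981616, -0.00897904]), 'gripper_width': 85.21747230297579}
```

View pics/top0.png

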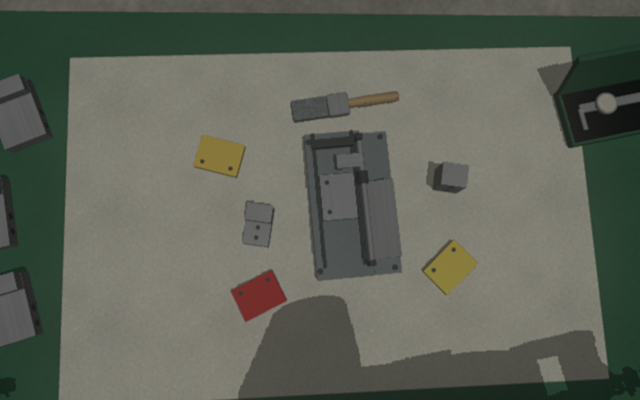

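View pics/scene0.png

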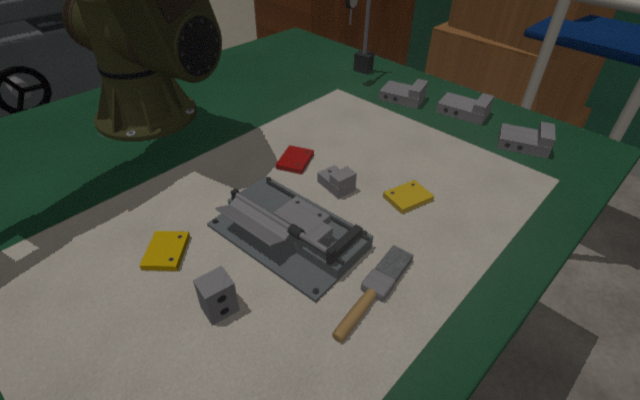

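```bash
cat > h.py <<'E'
import cv2,numpy as np
from workcell import env, viewer
def cal(n):
    c=viewer.get_calibration(n); R=cv2.Rodrigues(np.array(c["rvec"],float))[0]; return c,R,np.array(c["tvec"],float).reshape(3)
def ray(n,u,v,z):
    c,R,t=cal(n); d=R.T@np.array([(u-c["cx"])/c["fx"],(v-c["cy"])/c["fy"],1]); o=-R.T@t
    return o+d*(z-o[2])/d[2]
def proj(n,P):
    c,R,t=cal(n); q=R@np.array(P,float)+t; return c["fx"]*q[0]/q[2]+c["cx"],c["fy"]*q[1]/q[2]+c["cy"]
def depthz(n,d):
    c,R,t=cal(n); v,u=np.mgrid[:400,:640]; X=np.stack([(u-c["cx"])/c["fx"]*d,(v-c["cy"])/c["fy"]*d,d],-1)
    return (X-t)@R
E
python3 - <<'E'
from h import *
p=cv2.imread("pics/top0.png");c=p[120:290,285:420]
c=cv2.convertScaleAbs(cv2.resize(c,None,fx=3.5,fy=3.5,interpolation=cv2.INTER_CUBIC),alpha=1.8)
cv2.imwrite("pics/crop0.png",c)
P=depthz("top",np.load("pics/top0.npy"))
for r in range(130,282,10): print(r,*["%d"%P[r,k,2] for k in range(300,408,4)])
E
```

```text
130 2 -1 3 4 0 0 1 4 -1 0 0 0 1 36 30 0 -1 1 1 3 0 3 0 2 0 -2 2
140 0 31 34 46 46 46 45 48 46 46 44 47 45 48 41 57 6 8 5 9 8 6 0 1 1 0 4
150 -1 1 31 35 31 31 31 28 29 31 33 31 32 37 29 57 6 8 6 8 6 4 1 0 3 0 0
160 0 0 33 31 38 29 31 31 29 53 59 59 58 59 57 58 11 8 8 8 11 7 9 0 0 0 0
170 -2 0 30 28 36 28 31 28 31 30 28 30 32 29 36 62 56 9 7 9 4 11 8 3 2 0 0
180 4 0 30 28 35 44 45 45 44 43 44 43 45 40 37 58 62 51 7 43 46 52 54 56 -2 -1 0
190 1 -1 -1 29 34 37 44 47 45 46 44 45 44 43 34 32 59 49 44 44 47 52 52 56 0 1 -1
200 1 2 2 25 30 36 45 45 44 40 43 44 43 935 34 32 56 49 44 44 45 49 52 54 1 1 5
210 1 0 2 32 32 37 41 44 44 44 44 45 41 43 43 35 54 56 45 44 45 48 54 55 53 1 -1
220 2 1 3 26 29 34 42 34 30 29 28 29 32 31 29 37 32 56 46 49 44 49 48 51 55 2 0
230 1 0 3 18 25 34 30 29 29 33 31 32 32 32 31 37 31 58 53 46 47 46 48 52 56 0 0
240 0 1 1 0 28 32 30 28 31 30 30 29 26 935 31 27 28 58 53 49 43 46 48 51 54 3 0
250 0 -1 3 0 26 32 33 31 29 33 33 30 31 31 31 31 37 52 58 49 44 46 49 54 51 54 1
260 0 0 2 -1 30 31 38 33 32 32 30 31 30 28 27 29 35 53 61 8 8 7 10 5 9 3 1
270 1 0 0 2 27 35 30 31 29 33 30 30 30 29 28 30 28 30 31 7 7 8 6 13 10 6 0
280 0 -1 0 0 -1 1 -3 1 2 -1 0 1 1 0 2 -1 2 0 0 2 3 0 1 4 2 0 1
```

View pics/crop0.png

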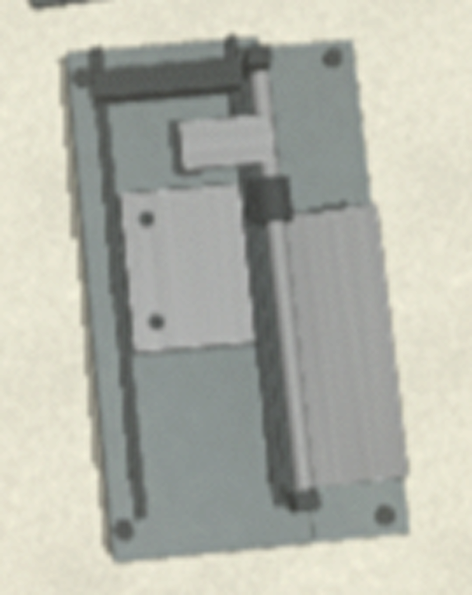

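```bash
cat >> h.py <<'E'
def nest2w(p,q):
    c,s=np.cos(p[2]),np.sin(p[2]); q=np.array(q,float); return np.array([p[0]+c*q[0]-s*q[1],p[1]+s*q[0]+c*q[1],q[2]])
E
python3 - <<'E'
from h import *
from scipy.optimize import least_squares
M=[((130,50,30),(65,57)),((-130,50,30),(112,560)),((-130,-50,30),(315,540)),((112,-45,60),(257,55)),((-109,-45,60),(303,497)),((32,-95.6,57),(378,203)),((-102,-95.6,57),(407,478)),((100,31.5,36),(103,101)),((58,-7,46),(182,170))]
px=np.array([(285+(b[0]+.5)/3.5-.5,120+(b[1]+.5)/3.5-.5) for a,b in M])
f=lambda p:(np.array([proj("top",nest2w(p,a)) for a,b in M])-px).ravel()
r=least_squares(f,[420,20,0.1],loss="soft_l1"); p=r.x; print(p,np.degrees(p[2])); print(f(p).reshape(-1,2).round(1))
np.save("nest.npy",p)
c,s=np.cos(p[2]),np.sin(p[2])
for u,v in [(122,192),(243,186),(255,343),(135,350)]:
    w=ray("top",285+(u+.5)/3.5-.5,120+(v+.5)/3.5-.5,44); d=w[:2]-p[:2]; print("plate nest",c*d[0]+s*d[1],-s*d[0]+c*d[1])
o=env.observe(); R=o["eef_rot"]; T=o["tool_pos"]
for q in [(-70,-37,140)]:
    w=nest2w(p,q); print(w, "tool shift",R.T@(w-T))
print("turn", -np.degrees(np.arctan2(-c,s)-np.arctan2(R[1,0],R[0,0])))
E
```

```text
[574.90954533  -6.44138775   6.37031268] 364.9920309289997
[[-0.5 -1.9]
 [-0.2  0.7]
 [-0.6  0.6]
 [-0.1 -0.6]
 [ 0.7  0.6]
 [-0.9 -0.1]
 [-0.  -1.1]
 [ 0.5  0.1]
 [ 2.2  0.5]]
plate nest 51.16358778768233 27.62794988564016
plate nest 48.712258077342824 -32.909006890701164
plate nest -30.338288199124687 -30.48685033286796
plate nest -28.198911844992978 28.834922621091263
[508.39470442 -49.39224267 140.        ] tool shift [-343.4482616  -467.27073271   66.08526241]
turn 13.271564845200578
```

>>> {"api": "move_arm", "payload": {"increments": [[[-5,-7,0,0,0.15],[-17,-24,0,2,0.29],[-37,-53,5,4,0.29],[-62,-89,10,6,0.29],[-87,-125,15,8,0.29],[-112,-161,20,10,0.29],[-137,-197,25,12,0.29],[-162,-233,30,13.3,0.29],[-187,-269,35,13.3,0.29],[-212,-305,40,13.3,0.29],[-237,-341,45,13.3,0.29],[-262,-377,50,13.3,0.29],[-287,-412,55,13.3,0.29],[-308,-442,55,13.3,0.29],[-323,-464,55,13.3,0.29],[-333,-478,55,13.3,0.29],[-339,-487,55,13.3,0.29],[-339,-487,55,13.3,0.29],[-339,-487,55,13.3,0.29]]]}}

```text
clock: 2.0
tool_pos: [528.2, -48.3, 151.1]
eef_rot: [[0.086, -0.996, -0.0], [-0.996, -0.086, -0.0], [0.0, 0.0, -1.0]]
ft_force: [0.8, -0.3, 0.6]
gripper_width: 60.8
```

```bash
python3 - <<'E'
from h import *
o=env.observe();p=np.load("nest.npy");print({k:o[k] for k in("clock","tool_pos","eef_rot","ft_force","gripper_width")}); print(nest2w(p,(-50,-37,150)))
a,d=viewer.capture("wrist");c=viewer.get_calibration("wrist");print(c)
b,d2=viewer.capture("scene")
cv2.imwrite("pics/w1.png",cv2.convertScaleAbs(a,alpha=1.5))
cv2.imwrite("pics/s1.png",cv2.convertScaleAbs(cv2.resize(b[110:310,180:400],None,fx=3,fy=3),alpha=1.6))
E
```

```text
{'clock': 2.0, 'tool_pos': array([528.1692422 , -48.34512118, 151.14128759]), 'eef_rot': array([[ 8.61000833e-02, -9.96286454e-01, -2.78826080e-04],
       [-9.96286490e-01, -8.61000583e-02, -1.00584986e-04],
       [ 7.62045177e-05,  2.86451032e-04, -9.99999956e-01]]), 'ft_force': array([ 0.82671759, -0.25737314,  0.5531331 ]), 'gripper_width': 60.812896825409624}
[528.31884063 -47.65189898 150.        ]
{'fx': 309.70691628693146, 'fy': 309.70691628693146, 'cx': 322.5705130073576, 'cy': 197.44127777377835, 'rvec': array([-2.15680453,  1.98028172,  0.27241943]), 'tvec': array([-93.28843292, 481.95553512, 466.18943409])}
```

View pics/w1.png

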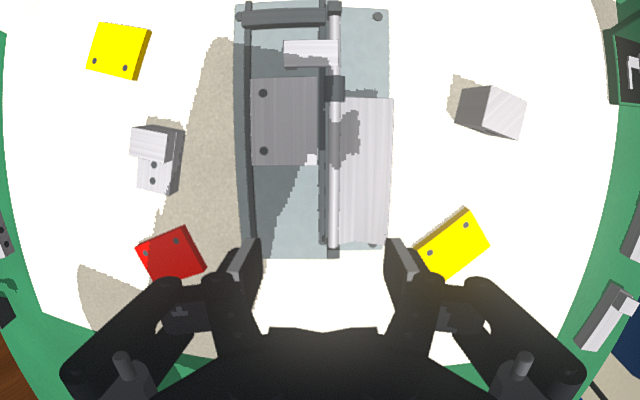

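View pics/s1.png

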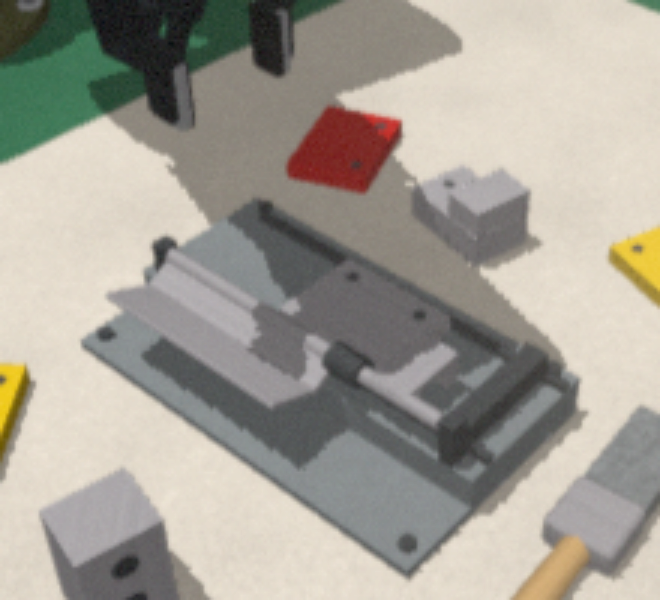

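>>> {"api": "move_arm", "payload": {"increments": [[[0,0,10,0,0.29],[0,0,30,0,0.29],[0,0,55,0,0.29],[0,0,75,0,0.29],[0,0,87,0,0.29],[0,0,91,0,0.29],[0,0,91,0,0.29],[0,0,91,0,0.29]]]}}

```text
clock: 2.9
tool_pos: [529.0, -47.9, 61.0]
eef_rot: [[0.086, -0.996, 0.001], [-0.996, -0.086, -0.0], [0.0, -0.001, -1.0]]
ft_force: [-0.4, -0.8, -0.1]
gripper_width: 60.5
```

```bash
python3 - <<'E'
from h import *
o=env.observe();print(o["tool_pos"],o["ft_force"])
b,d2=viewer.capture("scene"); np.save("pics/s2.npy",d2)
cv2.imwrite("pics/s2.png",cv2.convertScaleAbs(cv2.resize(b[110:310,180:400],None,fx=3,fy=3),alpha=1.6))
p=np.load("nest.npy")
for q in [(-39,-67,51),(-39,-82,51),(-39,-7,51),(-39,8,51)]:
    u,v=proj("scene",nest2w(p,q)); print(q,(u-180)*3,(v-110)*3)
E
```

```text
[529.03643485 -47.87670389  60.98404709] [-0.42724905 -0.79227851 -0.14775749]
(-39, -67, 51) 222.78990202066814 321.2608148626846
(-39, -82, 51) 203.09018663773458 335.1354655094566
(-39, -7, 51) 296.85071997637203 269.0992503032398
(-39, 8, 51) 314.2658651721909 256.8336388028764
```

View pics/s2.png

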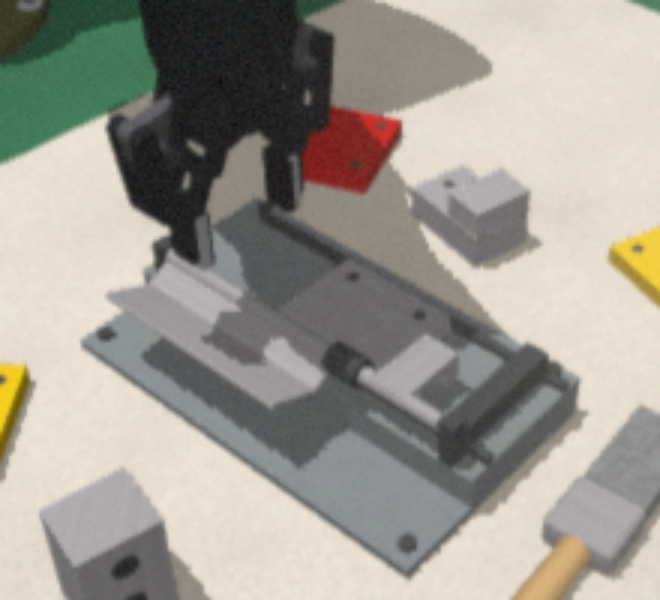

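```bash
python3 - <<'E'
from h import *
p=np.load("nest.npy"); P=depthz("scene",np.load("pics/s2.npy"))
c,s=np.cos(p[2]),np.sin(p[2]); D=P[...,:2]-p[:2]; N=np.stack([c*D[...,0]+s*D[...,1],-s*D[...,0]+c*D[...,1],P[...,2]],-1)
for (u0,u1,v0,v1) in [(175,216,150,272),(262,303,140,212)]:
    for v in range(v0,v1,9):
        print(v,*["(%d,%d,%d)"%tuple(N[110+v//3,180+u//3]) for u in range(u0,u1,8)])
for n,u,v in [("postfar",163,250),("padcorner near",275,408),("step top",500,190),("bedcorner front",470,500)]: print(n,N[110+v//3,180+u//3].round())
E
```

```text
150 (-57,-70,161) (-56,-65,159) (-57,-60,156) (-232,84,0) (-34,-67,170) (-33,-64,169)
159 (-55,-72,158) (-49,-71,160) (-45,-71,162) (-44,-65,159) (-33,-68,166) (-32,-66,165)
168 (-59,-70,149) (-48,-72,155) (-44,-72,157) (-38,-71,159) (-32,-70,162) (-33,-65,158)
177 (-57,-72,145) (-57,-66,142) (-43,-73,153) (-37,-72,155) (-33,-70,156) (-34,-65,153)
186 (-56,-74,141) (-206,46,1) (-41,-76,149) (-37,-73,150) (-38,-67,146) (-191,61,0)
195 (-46,-82,145) (-44,-78,144) (-39,-78,146) (-37,-74,144) (-38,-67,140) (-183,54,0)
204 (-39,-88,146) (-43,-79,139) (-37,-80,142) (-37,-74,139) (-179,44,0) (-173,45,2)
213 (-38,-90,142) (-42,-81,135) (-37,-81,137) (-36,-76,135) (-39,-68,128) (-166,38,2)
222 (-52,-80,123) (-43,-81,128) (-43,-77,126) (-39,-74,126) (-39,-69,123) (-160,32,1)
231 (-53,-80,117) (-44,-81,122) (-43,-78,120) (-40,-74,119) (-39,-69,117) (-123,2,30)
240 (-53,-81,111) (-44,-82,116) (-42,-80,116) (-42,-74,113) (-39,-70,111) (-117,-3,29)
249 (-53,-82,105) (-45,-82,110) (-43,-80,109) (-43,-74,106) (-39,-71,106) (-110,-10,30)
258 (-96,-51,56) (-49,-80,100) (-43,-81,104) (-43,-74,99) (-39,
[... 167 characters left out ...]
-3,142) (-38,1,140)
149 (-61,-7,128) (-55,-6,130) (-51,-5,132) (-42,-6,137) (-38,-3,136) (-36,0,136)
158 (-189,107,2) (-52,-8,127) (-49,-7,128) (-43,-5,129) (-41,-1,128) (-43,5,123)
167 (-182,100,1) (-54,-7,119) (-50,-7,121) (-42,-7,125) (372,-398,529) (-42,3,119)
176 (-175,93,0) (-57,-5,111) (-50,-7,115) (-41,-8,120) (-38,-4,119) (-42,3,113)
185 (-168,86,0) (-54,-8,107) (-49,-8,110) (-42,-8,113) (-38,-4,113) (-42,3,106)
194 (-159,78,0) (-56,-7,99) (-52,-6,101) (-44,-7,105) (-38,-5,107) (-42,3,100)
203 (-119,40,34) (-56,-7,93) (-52,-7,95) (-44,-7,99) (-38,-5,101) (-131,88,1)
postfar [-103.  -54.   61.]
padcorner near [ 30. -96.  51.]
step top [ -0. 140.  46.]
bedcorner front [127. -53.  14.]
```

```bash
cat >> h.py <<'E'
def nestmap(n,d):
    p=np.load("nest.npy"); P=depthz(n,d); c,s=np.cos(p[2]),np.sin(p[2]); D=P[...,:2]-p[:2]
    return np.stack([c*D[...,0]+s*D[...,1],-s*D[...,0]+c*D[...,1],P[...,2]],-1)
def tips(n="scene"):
    b,d=viewer.capture(n); N=nestmap(n,d); o=env.observe(); t=o["tool_pos"]; p=np.load("nest.npy")
    c,s=np.cos(p[2]),np.sin(p[2]); q=t[:2]-p[:2]; x=c*q[0]+s*q[1]; y=-s*q[0]+c*q[1]
    print("clock",o["clock"],"tcp nest",x.round(1),y.round(1),t[2].round(1),"F",o["ft_force"].round(1),"w",o["gripper_width"].round(1))
    for lo,hi in((-46,-29),(29,46)):
        m=(abs(N[...,0]-x)<13)&(N[...,1]-y>lo)&(N[...,1]-y<hi)&(N[...,2]>62)&(N[...,2]<130)
        if m.any(): print("finger",m.sum(),np.percentile(N[m],[2,50,98],axis=0).round().tolist())
    return b,d,N
E
python3 - <<'E'
from h import *
tips()
E
```

```text
Traceback (most recent call last):
  File "h.py", line 21, in tips
    print("clock",o["clock"],"tcp nest",x.round(1),y.round(1),t[2].round(1),"F",o["ft_force"].round(1),"w",o["gripper_width"].round(1))
                                                                                                           ^^^^^^^^^^^^^^^^^^^^^^^^
AttributeError: 'float' object has no attribute 'round'
```

```bash
sed -i 's/o\["gripper_width"\].round(1)/round(o["gripper_width"],1)/' h.py; python3 - <<'E'
from h import *
tips(); tips("top")
E
```

```text
clock 3.05 tcp nest -49.3 -37.2 60.9 F [-0.3 -0.  -0.3] w 60.7
finger 205 [[-56.0, -82.0, 94.0], [-43.0, -77.0, 113.0], [-38.0, -69.0, 128.0]]
finger 189 [[-61.0, -8.0, 93.0], [-45.0, -7.0, 113.0], [-38.0, 5.0, 130.0]]
clock 3.1 tcp nest -49.4 -37.2 60.8 F [ 0.4 -1.6  0.1] w 60.2
```

>>> {"api": "move_arm", "payload": {"increments": [[[0,0,4,0,0.29],[0,0,10,0,0.29],[0,0,15,0,0.29],[0,0,18,0,0.29],[0,0,18,0,0.29]]]}}

```text
clock: 3.6
tool_pos: [528.3, -47.7, 41.5]
eef_rot: [[0.087, -0.996, -0.001], [-0.996, -0.087, 0.0], [-0.0, 0.001, -1.0]]
ft_force: [0.4, -0.6, -0.5]
gripper_width: 60.5
```

```bash
python3 - <<'E'
from h import *
b,d,N=tips()
for u in (-47,-41): 
  # clip pad profile
  m=(abs(N[...,0]-10)<15)&(N[...,1]<-58)&(N[...,1]>-98)&(N[...,2]>20)
print("pad", np.polyfit(N[m][:,1],N[m][:,2],1), m.sum())
cv2.imwrite("pics/s3.png",cv2.convertScaleAbs(cv2.resize(b[110:310,180:400],None,fx=3,fy=3),alpha=1.6))
E
```

```text
clock 3.65 tcp nest -49.9 -37.1 41.9 F [ 0.1 -0.3 -0.6] w 60.9
finger 311 [[-59.0, -83.0, 76.0], [-43.0, -76.0, 103.0], [-38.0, -68.0, 129.0]]
finger 285 [[-61.0, -8.0, 74.0], [-45.0, -6.0, 101.0], [-38.0, 6.0, 127.0]]
pad [-0.25619449 29.76229744] 282
```

View pics/s3.png

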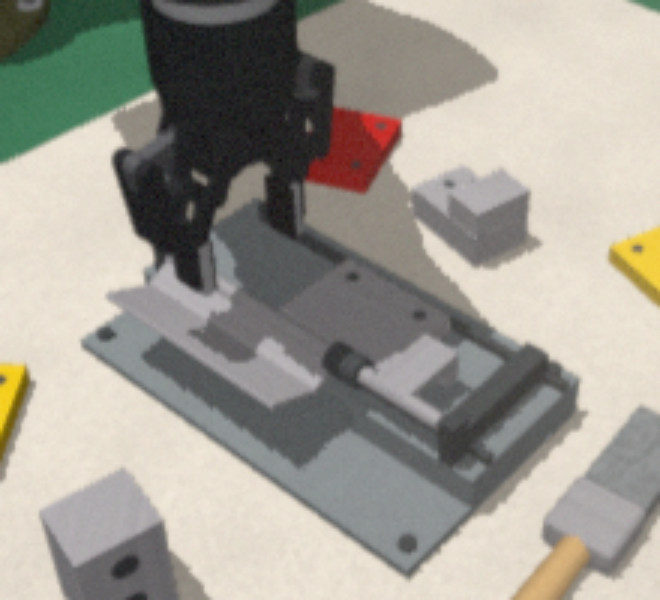

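>>> {"api": "move_arm", "payload": {"increments": [[[0,0,5,0,0.29],[0,0,11,0,0.29],[0,0,15,0,0.29],[0,0,17,0,0.29],[0,0,17,0,0.29],[0,0,17,0,0.29]]]}}

```text
clock: 4.25
tool_pos: [528.6, -47.7, 25.2]
eef_rot: [[0.087, -0.996, 0.0], [-0.996, -0.087, 0.0], [-0.0, -0.0, -1.0]]
ft_force: [-0.1, -0.4, -0.2]
gripper_width: 60.8
```

```bash
python3 - <<'E'
from h import *
tips()
E
```

```text
clock 4.3 tcp nest -49.6 -37.1 25.3 F [0.5 0.2 0.3] w 60.6
finger 390 [[-61.0, -82.0, 64.0], [-43.0, -75.0, 102.0], [-37.0, -68.0, 127.0]]
finger 252 [[-61.0, -8.0, 63.0], [-44.0, -6.0, 88.0], [-38.0, 7.0, 111.0]]
```

>>> {"api": "move_arm", "payload": {"increments": [[[0,0,1.5,0,0.29],[0,0,3,0,0.29],[0,0,3,0,0.29],[0,0,3,0,0.29]]]}}

```text
clock: 4.7
tool_pos: [528.6, -47.7, 22.2]
eef_rot: [[0.087, -0.996, -0.0], [-0.996, -0.087, 0.0], [-0.0, 0.0, -1.0]]
ft_force: [-0.9, 0.4, 0.1]
gripper_width: 60.5
```

>>> {"api": "move_arm", "payload": {"increments": [[[0,0,1.5,0,0.29],[0,0,3,0,0.29],[0,0,3,0,0.29],[0,0,3,0,0.29]]]}}

```text
clock: 5.1
tool_pos: [528.6, -47.7, 19.1]
eef_rot: [[0.087, -0.996, -0.0], [-0.996, -0.087, 0.0], [-0.0, 0.0, -1.0]]
ft_force: [0.4, 0.8, -0.4]
gripper_width: 60.6
```

>>> {"api": "move_arm", "payload": {"increments": [[[0,0,1.5,0,0.29],[0,0,3,0,0.29],[0,0,3,0,0.29],[0,0,3,0,0.29]]]}}

```text
clock: 5.5
tool_pos: [528.7, -47.7, 16.2]
eef_rot: [[0.087, -0.996, 0.0], [-0.996, -0.087, -0.0], [0.0, -0.0, -1.0]]
ft_force: [-0.0, 1.1, 0.0]
gripper_width: 60.5
```

```bash
cat >> h.py <<'E'
def clip(N):
    for a,b in((-15,-5),(5,25)):
        m=(N[...,0]>a)&(N[...,0]<b)&(N[...,1]<-60)&(N[...,1]>-100)&(N[...,2]>22)&(N[...,2]<62)
        y,z=N[m][:,1],N[m][:,2]; k=np.polyfit(y,z,1)
        print("pad x",a,b,m.sum(),"slope",k[0].round(3),"z at y-75",np.polyval(k,-75).round(1))
def low(N,x,y):
    for lo,hi in((-47,-29),(29,47)):
        m=(abs(N[...,0]-x)<13)&(N[...,1]-y>lo)&(N[...,1]-y<hi)&(N[...,2]>34)
        print("low z",np.sort(N[m][:,2])[:12].round(1))
E
python3 - <<'E'
from h import *
for i in range(3):
    b,d,N=tips(); 
clip(N); low(N,-49.6,-37.1)
cv2.imwrite("pics/s4.png",cv2.convertScaleAbs(cv2.resize(b[110:310,180:400],None,fx=3,fy=3),alpha=1.6))
E
```

```text
clock 5.55 tcp nest -49.7 -37.1 16.2 F [-0.7 -0.5  1.5] w 60.0
finger 343 [[-62.0, -82.0, 63.0], [-43.0, -74.0, 96.0], [-37.0, -67.0, 120.0]]
finger 200 [[-61.0, -8.0, 63.0], [-44.0, -6.0, 83.0], [-37.0, 8.0, 102.0]]
clock 5.6 tcp nest -49.7 -37.1 16.2 F [-0.5 -0.7  0.5] w 60.6
finger 337 [[-62.0, -82.0, 64.0], [-43.0, -74.0, 96.0], [-37.0, -67.0, 123.0]]
finger 195 [[-61.0, -8.0, 63.0], [-44.0, -6.0, 83.0], [-37.0, 7.0, 103.0]]
clock 5.65 tcp nest -49.7 -37.1 16.2 F [0.2 0.3 0.8] w 60.3
finger 343 [[-61.0, -83.0, 64.0], [-43.0, -74.0, 97.0], [-37.0, -67.0, 122.0]]
finger 195 [[-61.0, -8.0, 63.0], [-44.0, -6.0, 82.0], [-38.0, 6.0, 102.0]]
pad x -15 -5 95 slope -0.272 z at y-75 48.4
pad x 5 25 202 slope -0.279 z at y-75 48.3
low z [44.  44.  44.1 44.2 44.3 44.5 44.7 44.9 44.9 45.6 45.8 45.9]
low z [47.8 48.4 48.9 49.2 49.4 49.5 49.6 49.7 49.8 50.9 51.2 51.5]
```

View pics/s4.png

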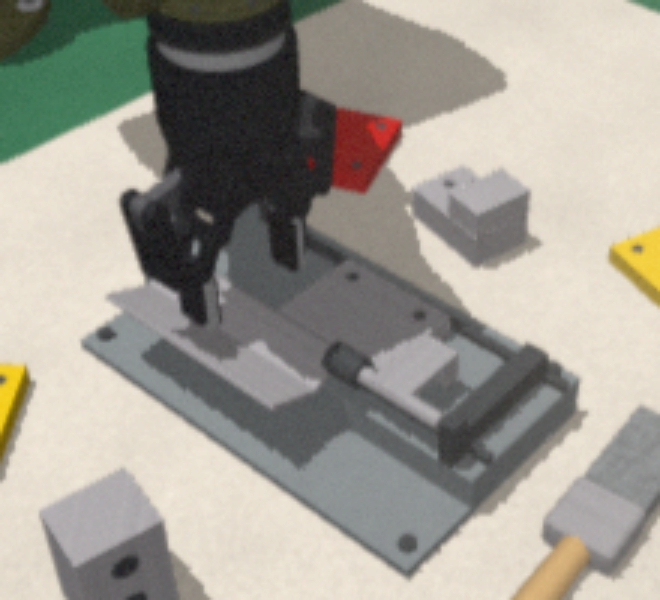

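>>> {"api": "move_arm", "payload": {"increments": [[[0,0,2,0,0.29],[0,0,4,0,0.29],[0,0,4,0,0.29],[0,0,4,0,0.29]]]}}

```text
clock: 6.05
tool_pos: [528.7, -47.3, 12.2]
eef_rot: [[0.087, -0.996, 0.0], [-0.996, -0.087, 0.001], [-0.0, -0.0, -1.0]]
ft_force: [-0.3, 5.3, 3.7]
gripper_width: 60.2
```

```bash
python3 - <<'E'
from h import *
for i in range(3):
    b,d,N=tips(); 
clip(N); low(N,-49.6,-37.1)
E
```

```text
clock 6.1 tcp nest -49.6 -36.7 12.2 F [-0.6  5.2  4.4] w 60.5
finger 324 [[-62.0, -82.0, 63.0], [-43.0, -74.0, 94.0], [-37.0, -67.0, 123.0]]
finger 183 [[-61.0, -8.0, 63.0], [-44.0, -6.0, 80.0], [-37.0, 7.0, 99.0]]
clock 6.15 tcp nest -49.6 -36.7 12.2 F [-0.7  5.5  4. ] w 60.6
finger 316 [[-61.0, -82.0, 63.0], [-43.0, -74.0, 94.0], [-37.0, -66.0, 124.0]]
finger 183 [[-61.0, -8.0, 63.0], [-44.0, -6.0, 81.0], [-38.0, 9.0, 99.0]]
clock 6.2 tcp nest -49.6 -36.7 12.2 F [-0.3  3.9  4. ] w 60.7
finger 323 [[-61.0, -82.0, 64.0], [-43.0, -74.0, 95.0], [-37.0, -66.0, 124.0]]
finger 179 [[-61.0, -8.0, 63.0], [-44.0, -6.0, 81.0], [-37.0, 8.0, 99.0]]
pad x -15 -5 109 slope -0.131 z at y-75 44.3
pad x 5 25 218 slope -0.143 z at y-75 44.2
low z [40.1 40.4 40.9 41.7 41.9 42.3 42.3 42.3 42.4 42.4 42.5 42.7]
low z [42.3 42.7 43.1 43.8 44.  44.2 45.4 45.7 45.7 45.9 46.2 46.6]
```

>>> {"api": "move_arm", "payload": {"increments": [[[0,0,2,0,0.29],[0,0,4,0,0.29],[0,0,6,0,0.29],[0,0,6,0,0.29]]]}}

```text
clock: 6.6
tool_pos: [529.0, -47.0, 6.6]
eef_rot: [[0.087, -0.996, 0.001], [-0.996, -0.087, 0.001], [-0.001, -0.001, -1.0]]
ft_force: [-1.2, 8.2, 9.7]
gripper_width: 60.8
```

```bash
python3 - <<'E'
from h import *
for i in range(2):
    b,d,N=tips(); 
clip(N); low(N,-49.6,-37.1)
cv2.imwrite("pics/s5.png",cv2.convertScaleAbs(cv2.resize(b[110:310,180:400],None,fx=3,fy=3),alpha=1.6))
E
```

```text
clock 6.65 tcp nest -49.3 -36.5 6.7 F [-1.5  7.  10.6] w 60.6
finger 297 [[-61.0, -82.0, 63.0], [-43.0, -73.0, 91.0], [-37.0, -66.0, 128.0]]
finger 157 [[-60.0, -7.0, 63.0], [-43.0, -5.0, 76.0], [-37.0, 8.0, 127.0]]
clock 6.7 tcp nest -49.3 -36.6 6.7 F [-1.6  6.8  9.9] w 60.4
finger 294 [[-61.0, -82.0, 63.0], [-43.0, -73.0, 91.0], [-37.0, -66.0, 127.0]]
finger 156 [[-60.0, -8.0, 63.0], [-44.0, -5.0, 77.0], [-37.0, 9.0, 127.0]]
pad x -15 -5 99 slope 0.049 z at y-75 37.7
pad x 5 25 220 slope 0.04 z at y-75 37.6
low z [35.7 35.8 36.1 36.2 36.3 36.3 36.4 36.4 36.4 36.5 36.6 36.6]
low z [37.4 37.5 37.8 38.1 38.7 39.3 39.8 40.  40.  40.1 40.1 40.3]
```

View pics/s5.png

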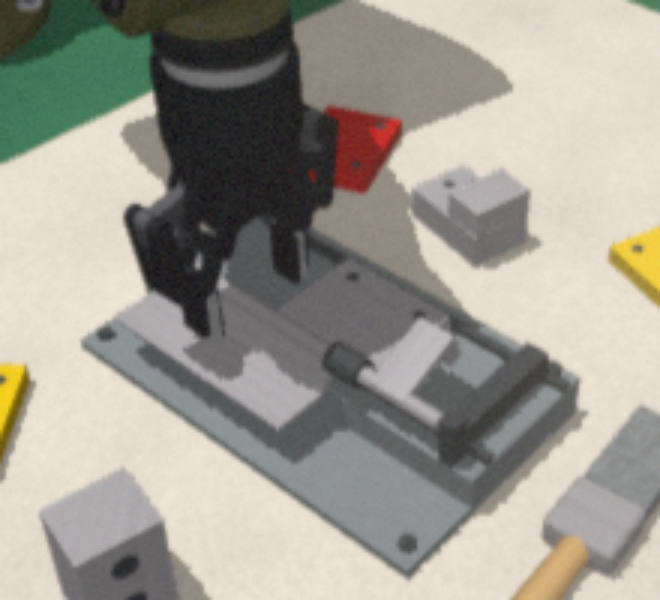

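>>> {"api": "move_arm", "payload": {"increments": [[[0,-2,0,0,0.29],[0,-5,0,0,0.29],[0,-8,0,0,0.29],[0,-11,0,0,0.29],[0,-14,0,0,0.29],[0,-17,0,0,0.29],[0,-20,0,0,0.29],[0,-23,0,0,0.29],[0,-26,0,0,0.29],[0,-29,0,0,0.29],[0,-30,0,0,0.29]]]}}

```text
clock: 7.8
tool_pos: [557.9, -45.3, 6.1]
eef_rot: [[0.087, -0.996, -0.002], [-0.996, -0.087, -0.0], [0.0, 0.002, -1.0]]
ft_force: [-7.6, -0.6, 7.2]
gripper_width: 60.3
```

```bash
cat >> h.py <<'E'
def plate(b,N):
    m=(N[...,2]>41)&(N[...,2]<48)&(N[...,1]<27)&(N[...,1]>10)&(N[...,0]<96)&(N[...,0]>-40)
    print("plate x range at y10..27",np.percentile(N[m][:,0],[1,99]).round(1),m.sum())
E
python3 - <<'E'
from h import *
b,d,N=tips(); clip(N); plate(b,N)
b,d,N=tips("top"); clip(N); plate(b,N)
E
```

```text
clock 7.85 tcp nest -20.2 -37.3 6.1 F [-6.3 -0.3  7.5] w 60.5
finger 284 [[-30.0, -83.0, 64.0], [-13.0, -73.0, 91.0], [-8.0, -67.0, 128.0]]
finger 153 [[-31.0, -8.0, 63.0], [-14.0, -6.0, 76.0], [-8.0, 8.0, 127.0]]
pad x -15 -5 173 slope 0.2 z at y-75 43.5
pad x 5 25 216 slope 0.067 z at y-75 36.9
plate x range at y10..27 [-8.7 69.4] 269
clock 7.9 tcp nest -20.2 -37.3 6.1 F [-5.4 -1.   6.1] w 60.9Traceback (most recent call last):
  File "<stdin>", line 3, in <module>
  File "h.py", line 29, in clip
    y,z=N[m][:,1],N[m][:,2]; k=np.polyfit(y,z,1)
                               ~~~~~~~~~~^^^^^^^
    raise TypeError("expected non-empty vector for x")
TypeError: expected non-empty vector for x
```

>>> {"api": "move_arm", "payload": {"increments": [[[0,-2,0,0,0.29],[0,-5,0,0,0.29],[0,-8,0,0,0.29],[0,-11,0,0,0.29],[0,-14,0,0,0.29],[0,-17,0,0,0.29],[0,-20,0,0,0.29],[0,-23,0,0,0.29],[0,-25,0,0,0.29],[0,-26,0,0,0.29],[0,-26,0,0,0.29]]]}}

```text
clock: 9.0
tool_pos: [583.8, -43.1, 6.1]
eef_rot: [[0.087, -0.996, -0.002], [-0.996, -0.087, -0.0], [0.0, 0.002, -1.0]]
ft_force: [-6.1, -1.5, 7.3]
gripper_width: 60.2
```

```bash
python3 - <<'E'
from h import *
b,d,N=tips(); clip(N); plate(b,N)
E
```

```text
clock 9.05 tcp nest 5.7 -37.3 6.1 F [-5.  -1.1  6.3] w 60.5
finger 291 [[-5.0, -83.0, 63.0], [13.0, -73.0, 90.0], [18.0, -67.0, 128.0]]
finger 154 [[-5.0, -8.0, 63.0], [11.0, -6.0, 75.0], [18.0, 6.0, 93.0]]
pad x -15 -5 60 slope 0.054 z at y-75 36.7
pad x 5 25 281 slope 0.177 z at y-75 42.1
plate x range at y10..27 [17.  95.8] 286
```

>>> {"api": "move_arm", "payload": {"increments": [[[0,-1,0,0,0.29],[0,-2,0,0,0.29],[0,-2,0,0,0.29]]]}}

```text
clock: 9.35
tool_pos: [585.8, -42.9, 6.1]
eef_rot: [[0.087, -0.996, -0.002], [-0.996, -0.087, -0.0], [0.0, 0.002, -1.0]]
ft_force: [-6.7, -0.8, 7.5]
gripper_width: 60.3
```

>>> {"api": "move_arm", "payload": {"increments": [[[0,-1,0,0,0.29],[0,-2,0,0,0.29],[0,-2,0,0,0.29]]]}}

```text
clock: 9.65
tool_pos: [587.0, -42.8, 6.0]
eef_rot: [[0.087, -0.996, -0.004], [-0.996, -0.087, -0.0], [-0.0, 0.004, -1.0]]
ft_force: [-12.4, -1.2, 11.0]
gripper_width: 60.5
```

>>> {"api": "move_arm", "payload": {"increments": [[[0,-1,0,0,0.29],[0,-2,0,0,0.29],[0,-2,0,0,0.29]]]}}

```text
clock: 9.95
tool_pos: [587.3, -42.6, 5.8]
eef_rot: [[0.088, -0.996, -0.008], [-0.996, -0.088, -0.0], [-0.001, 0.008, -1.0]]
ft_force: [-26.3, -2.4, 18.2]
gripper_width: 60.5
```

```bash
python3 - <<'E'
from h import *
b,d,N=tips(); clip(N); plate(b,N)
b,d,N=tips("top"); plate(b,N)
cv2.imwrite("pics/s6.png",cv2.convertScaleAbs(cv2.resize(viewer.capture("scene")[0][110:310,180:400],None,fx=3,fy=3),alpha=1.6))
E
```

```text
clock 10.0 tcp nest 9.2 -37.1 5.8 F [-25.9  -2.1  18.2] w 60.6
finger 279 [[-2.0, -82.0, 63.0], [17.0, -73.0, 90.0], [22.0, -67.0, 128.0]]
finger 147 [[-2.0, -8.0, 63.0], [14.0, -6.0, 75.0], [22.0, 8.0, 125.0]]
pad x -15 -5 66 slope 0.06 z at y-75 36.3
pad x 5 25 276 slope 0.231 z at y-75 42.6
plate x range at y10..27 [20.7 95.5] 269
clock 10.05 tcp nest 9.2 -37.1 5.8 F [-25.5  -2.3  18.3] w 60.9
plate x range at y10..27 [41.  95.7] 259
```

View pics/s6.png

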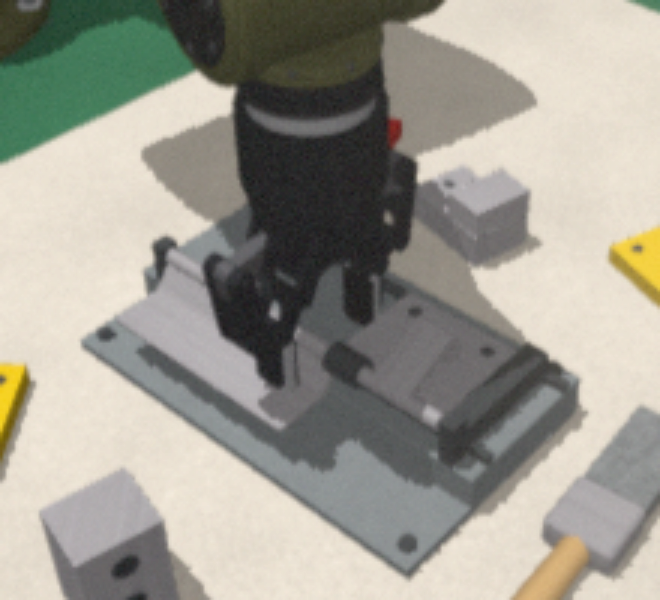

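>>> {"api": "move_arm", "payload": {"increments": [[[0,1,0,0,0.29],[0,2.5,0,0,0.29],[0,4,0,0,0.29],[0,6,0,0,0.29],[0,7,0,0,0.29],[0,7,0,0,0.29]]]}}

```text
clock: 10.7
tool_pos: [583.9, -43.0, 6.6]
eef_rot: [[0.087, -0.996, 0.002], [-0.996, -0.087, -0.0], [0.0, -0.002, -1.0]]
ft_force: [2.1, 1.2, 5.2]
gripper_width: 60.4
```

```bash
python3 - <<'E'
from h import *
b,d,N=tips(); clip(N); plate(b,N)
E
```

```text
clock 10.75 tcp nest 5.7 -37.2 6.6 F [2.6 0.7 5.5] w 60.5
finger 297 [[-6.0, -82.0, 63.0], [13.0, -73.0, 91.0], [18.0, -67.0, 128.0]]
finger 156 [[-5.0, -8.0, 63.0], [11.0, -6.0, 76.0], [18.0, 7.0, 95.0]]
pad x -15 -5 66 slope 0.027 z at y-75 37.3
pad x 5 25 277 slope 0.168 z at y-75 42.5
plate x range at y10..27 [19.5 95.1] 271
```

Fingertip is off the plate; now release upward gently and move clear.

>>> {"api": "move_arm", "payload": {"increments": [[[0,0,-2,0,0.29],[0,0,-4,0,0.29],[0,0,-7,0,0.29],[0,0,-10,0,0.29],[0,0,-14,0,0.29],[0,0,-20,0,0.29],[0,0,-30,0,0.29],[0,0,-45,0,0.29],[0,0,-65,0,0.29],[0,0,-90,0,0.29],[0,0,-120,0,0.29],[0,0,-150,0,0.29],[0,10,-175,0,0.29],[0,30,-185,0,0.29],[0,60,-190,0,0.29],[0,90,-190,0,0.29],[0,115,-190,0,0.29],[0,125,-190,0,0.29],[0,130,-190,0,0.29],[0,130,-190,0,0.29]]]}}

```text
clock: 12.75
tool_pos: [454.2, -54.3, 196.8]
eef_rot: [[0.086, -0.996, 0.001], [-0.996, -0.086, -0.0], [0.0, -0.001, -1.0]]
ft_force: [-0.1, -0.9, -0.4]
gripper_width: 60.6
```

```bash
python3 - <<'E'
from h import *
b,d,N=tips(); clip(N); plate(b,N)
o=cv2.convertScaleAbs(cv2.resize(b[110:310,180:400],None,fx=2.5,fy=2.5),alpha=1.6)
t,d,N=tips("wrist") if 0 else (*viewer.capture("wrist"),0)
t=cv2.resize(cv2.convertScaleAbs(t,alpha=1.2)[0:300,180:480],(500,500))[:, :250+250]
cv2.imwrite("pics/s7.png",cv2.resize(np.hstack([o,t]),(800,380)))
E
```

```text
clock 12.8 tcp nest -124.1 -37.2 196.6 F [0.  0.4 0.3] w 60.4
pad x -15 -5 108 slope -0.077 z at y-75 42.7
pad x 5 25 220 slope -0.087 z at y-75 42.5
plate x range at y10..27 [20.7 95.5] 293
```

View pics/s7.png

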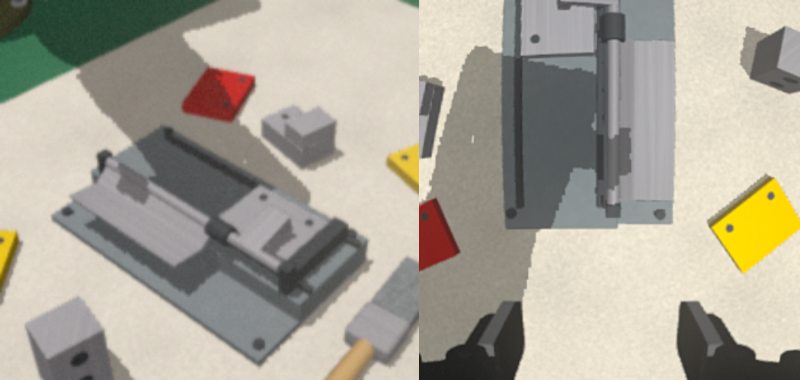

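```bash
python3 -c "
from workcell import env
print(env.finish_job())"
```

```text
the job is handed in; nothing more can be done
None
```

The plate is home against the end stop with the clip sprung back onto it, and the job is handed in at about 12.8 s. I pressed the pad level with one fingertip and pushed the plate under the raised nose with the other. I then backed that fingertip off the plate, released the pad and moved clear.

**Push:** The force rose sharply to about 26 N at the stop, with total wrist force around 32 N. That is what marked the plate as fully home.

**Last checks, arm clear with no force on the tool:**
- The plate's rear edge reads nest x ≈ 20.7 mm, against 20 mm for home. This is within the 2 mm camera calibration.
- The pad sits partly raised, about 42.5 mm high at y = -75, which fits the clip resting on the plate. I did not measure the nose itself.
- The blocks were untouched as far as the views show. The brush is partly cropped out of the last picture, and I did not measure any of them again.

**Disagreements:**
- With the fingers about 60 mm open, the fingertips stood about 30 mm behind the stated TCP, not within the 13 mm described. I set the heights from the depth images and pad contact instead.
- Pad slopes from the depth images read shallower than the clip's stated angles, so I relied on pad height.
- The plate's front edge could not be read directly, because the stop merges with it in depth.
- Pad force was about 10 N when first pressed, above the quoted 4 to 8 N. It settled to 6 to 7 N during the push.

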